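# Press the stone trays flush into their bench holders

## Task

Put both stone trays away in their wooden holders, the long blue one in the blue-lined recess and the square red one in the red-lined recess, and press each down past the spring catches until its rim is flush with the wood. The emery stick lying across the blue holder is in the way: leave it lying flat on the bench top. Do not drop the trays, and leave the bottle, jar and pliers where they are.

Things in the scene. Friction and masses are not known exactly. Their poses are not given: they have to be found in the camera images.
- tray_blue: blue rigid open tray, 130 x 84 x 22 mm (own x, y, z), loose, about 0.25 kg, open side up on the bench. Origin: centre of its underside. Walls 5 mm; a 12 mm thick rib, wall-high, runs along x through the middle, between two wells 120 mm long, 31 mm wide, 18 mm deep (well floor at z = 4 mm). The lowest 4 mm outside are stepped in by 3 mm.
- tray_red: red rigid open tray, 100 x 100 x 22 mm (own x, y, z), loose, about 0.25 kg, open side up on the bench. Origin: centre of its underside. Walls 5 mm; a 12 mm thick rib, wall-high, runs along x through the middle, between two wells 90 mm long, 39 mm wide, 18 mm deep (well floor at z = 4 mm). The lowest 4 mm outside are stepped in by 3 mm.
- holder_blue: fixed wooden holder, 170 x 124 x 28 mm (own x, y, z), origin at the centre of its underside, with a blue-lined rectangular recess in its middle, 134 x 88 mm (x, y), 22 mm deep (floor at z = 6, rim at z = 28 mm), for the blue tray with 2 mm play all round, under a lead-in slope 3 mm wide, 5 mm deep; the tray fits with its x along the holder's x, either way round.
- holder_red: fixed wooden holder, 140 x 140 x 28 mm (own x, y, z), origin at the centre of its underside, with a red-lined rectangular recess in its middle, 104 x 104 mm (x, y), 22 mm deep (floor at z = 6, rim at z = 28 mm), for the red tray with 2 mm play all round, under a lead-in slope 3 mm wide, 5 mm deep; the square tray fits in any of the four quarter turns.
- tray_blue_rib (a point): top of the middle of the blue tray's rib (z = 22 mm in the tray): pinch the rib here across the tray's y, one finger in each 31 mm wide well (do not open so wide that the fingers hit the outer walls). The rib and rim are where to press the tray home.
- tray_red_rib (a point): top of the middle of the red tray's rib (z = 22 mm in the tray): pinch the rib here across the tray's y, one finger in each 39 mm wide well (do not open so wide that the fingers hit the outer walls). The rib and rim are where to press the tray home.
- holder_blue_rim (a point): centre of the blue holder's recess at rim height (z = 28 mm). Two sprung steel catch bars, 56 mm long, stand 4.5 mm out of the recess walls at its +x and -x ends: a tray set in rests on them, rim about 7 mm proud, and is pressed past them evenly, kept level, with some 10 to 18 N until it bottoms.
- holder_red_rim (a point): centre of the red holder's recess at rim height (z = 28 mm). Two sprung steel catch bars, 56 mm long, stand 4.5 mm out of the recess walls at its +x and -x ends: a tray set in rests on them, rim about 7 mm proud, and is pressed past them evenly, kept level, with some 10 to 18 N until it bottoms.
- emery_stick: flat wooden emery stick, half wrapped in grey abrasive, 190 x 22 x 12 mm (own x, y, z), loose, 0.05 kg, at first lying across the blue holder's rim over the recess. Origin: centre of its underside, x along its length.
- bottle: amber bottle standing upright, 56 mm in diameter, 130 mm high, origin at the centre of its foot. Bystander.
- jar: small white jar standing upright, 42 mm in diameter, 60 mm high, origin at the centre of its foot. Bystander.
- pliers: red-handled pliers lying flat, about 160 x 48 x 12 mm, jaws towards their own +x, origin near their middle on the bench. Bystander.
Mind the look-alikes: they are no part of the job. Of the things shaped like the tray_blue, the blue one is meant.

How it is judged:
By the outcome, as a careful person would: the job done as asked, in the order asked, and still so for the second after the job is handed in, with the robot touching nothing.
It also fails if it takes over 72 s, if anything falls off the work surface, if the arm or the gripper's body presses on something with over 40 N, if the wrist force passes 120 N, or if a joint passes its speed limit or range.

## Robot

A 6-joint arm with a two-finger parallel gripper is mounted at the origin on the work surface. World frame = base frame: x ahead of the robot, y to its left, z up, the work surface at z = 0. Lengths are in m, angles in rad, forces in N, time in s.
With the tool pointing down it reaches from about 0.325 to 0.9 m from the base axis. Payload 6.1 kg.
Tool frame: the origin (TCP) lies midway between the tips of the shut fingers; the grasp point (between the pads) lies 19 mm behind it; z points along the fingers, y is the line along which they close (so a half turn about z gives the same grasp; the last joint's range is limited). The gripper opens to 85 mm and grips with 20 to 120 N. Pads are 22 mm wide; open, the fingers measure 114 mm over their backs; the gripper's body (76 mm by 85 mm) begins 54 mm behind the grasp point. The pads swing forward as they close: fully open they stand 13 mm farther back than shut.
Start: joints at [-1.475, 0.22, 1.526, -0, 1.395, -0.126], TCP at [0.137, -0.61, 0.231] pointing down, gripper open.
Joint ranges: [-2.98, 2.98], [-0.91, 2.08], [0.09, 2.57], [-1.24, 4.39], [0.2, 2.65], [-2.68, 2.68]. Speed limits (rad/s): [2.57, 2.57, 3.01, 3.14, 3.14, 3.14].

## Interface

Orientations are given as [roll, pitch, yaw] about the fixed x, y, z axes, in that order (R = Rz(yaw) Ry(pitch) Rx(roll)).
In Python, from plant import movep, move_l, set_joints, gripper_to, hold, inverse_kinematics, observe, get_image, get_calibration, Unreachable, job_done gives the robot as it stands. Calls block until the motion is done:
- movep(position, orientation): joint-space move of the TCP to a pose.
- move_l(position, feed=0.15, rotation=None, max_force=None): straight line of the TCP; rotation=None keeps the orientation; feed is the mean speed in m/s. With max_force (N) it stops when the force on the tool has changed by that much, and returns True; else False.
- set_joints(angles): joint-space move.
- gripper_to(opening, f_grip=None): finger opening in m; f_grip is the grip in N (None keeps the last); returns when the fingers have stopped.
- hold(seconds).
- inverse_kinematics(position, orientation): joint angles nearest the present ones, or None.
- observe(): the state.
- get_image(name): name is "scene" or "top" or "wrist"; returns (picture, depth): 480x640x3 uint8, red, green, blue; 480x640 float32, m along the optical axis (not along the pixel's ray), 0 where there is no reading.
- get_calibration(name): a dict with "intrinsics" (3x3 intrinsics, pixels), "dist_coeffs" ([k1, k2, p1, p2, k3] as OpenCV has them; the pictures are not rectified), "world_from_camera" (4x4, takes a point from camera to world coordinates). Camera axes: x right, y down, z forward; pixel columns grow to the right and rows downward; lengths in m; the calibration is good to about 2 mm. A picture is of the moment at which its call begins: read the wrist's pose just before it. get_calibration takes no time and is no camera call; for the wrist camera it gives the pose at the moment of the call.
A pose or a line that the arm cannot do raises Unreachable and nothing moves.
- job_done(): hands the job in; it is judged then, once.
The state is a dict: "time_s": time; "q": joint angles; "joint_velocities": joint speeds; "joint_torque": joint torques, N m; "eef_pos": TCP position; "tcp_rot": TCP orientation; "ft_force": force on the tool from outside, world axes, zero at the start; "torque": the same for the moment, N m; "opening": finger opening in m; "grasp_force": force on a finger pad.
Only numpy, scipy, OpenCV 4.12 (cv2) and the standard library are available. Lean on these libraries where they do the work, as an engineer would, in place of code of your own. Each camera call takes 0.05 s, during which the arm holds its last target. There are 200 camera calls.

## Working session

There is one attempt and no reset: what is moved stays moved. The work goes in short steps, each a Python script; the robot and the scene stay as the last script left them, time stands still between calls to the robot, and variables do not carry over. Pictures are saved under pics/ and viewed, at most 10 in all, crops included, and the job is handed in when it is done.

```bash
ls; mkdir -p pics; cat > h.py <<'E'
import numpy as np, cv2
from plant import *
def pts(name,depth,K=None):
    c=get_calibration(name)
    return c
def ray(c,uv):
    u=cv2.undistortPoints(np.array(uv,float).reshape(-1,1,2),np.array(c["intrinsics"]),np.array(c["dist_coeffs"])).reshape(-1,2)
    T=np.array(c["world_from_camera"]); d=np.c_[u,np.ones(len(u))]@T[:3,:3].T
    return T[:3,3],d
def onplane(c,uv,z):
    o,d=ray(c,uv); return o+d*((z-o[2])/d[:,2])[:,None]
def withdepth(c,uv,dep):
    o,d=ray(c,uv); uv=np.array(uv).astype(int).reshape(-1,2)
    return o+d*dep[uv[:,1],uv[:,0]][:,None]
def snap(name,fn):
    c=get_calibration(name); im,d=get_image(name)
    cv2.imwrite(f"pics/{fn}.png",im[...,::-1]); np.savez(f"pics/{fn}.npz",im=im,d=d,**{k:np.array(v) for k,v in c.items()})
    return c,im,d
def load(fn):
    z=np.load(f"pics/{fn}.npz"); return z,z["im"],z["d"]
E
python3 - <<'E'
from h import *
for n in("top","scene"):
    c,im,d=snap(n,n+"0"); print(n,np.round(c["world_from_camera"],3).tolist(),np.round(c["intrinsics"],1).tolist(),c["dist_coeffs"])
print(observe())
E
```

```text
pics
top [[-0.001, -0.982, 0.187, 0.336], [-1.0, 0.003, 0.012, -0.031], [-0.012, -0.187, -0.982, 1.07], [0.0, 0.0, 0.0, 1.0]] [[509.0, 0.0, 322.8], [0.0, 509.0, 241.7], [0.0, 0.0, 1.0]] [-0.08689048  0.          0.          0.          0.        ]
scene [[0.719, 0.53, -0.45, 1.158], [0.695, -0.533, 0.483, -0.7], [0.016, -0.66, -0.751, 1.079], [0.0, 0.0, 0.0, 1.0]] [[574.8, 0.0, 320.4], [0.0, 574.8, 247.7], [0.0, 0.0, 1.0]] [-0.16805353  0.          0.          0.          0.        ]
{'time_s': 0.1, 'q': array([-1.47514494e+00,  2.21166777e-01,  1.52752453e+00,  1.74826903e-05,
        1.39471013e+00, -1.26108746e-01]), 'joint_velocities': array([ 0.00015057, -0.00051866, -0.0046776 , -0.00059101, -0.00135383,
        0.00017797]), 'joint_torque': array([ 2.72715064e-03, -4.98237884e+01, -3.90549016e+01, -9.18364503e-05,
        5.64195332e-03,  1.60079429e-05]), 'eef_pos': array([ 0.13740945, -0.6091328 ,  0.23028183]), 'tcp_rot': array([-3.13980039e+00, -2.44569904e-04,  2.21756830e-01]), 'ft_force': array([-0.05031194, -0.14825724, -0.04148903]), 'torque': array([-0.00392223,  0.00802935, -0.03381974]), 'grasp_force': 0.0, 'opening': 0.08556220892953832}
```

View pics/top0.png

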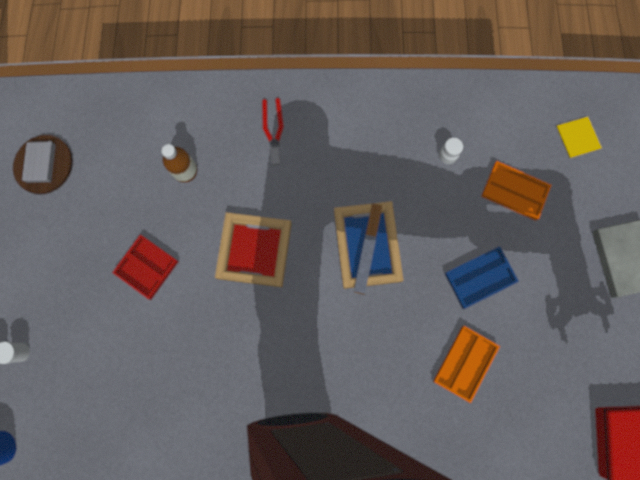

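View pics/scene0.png

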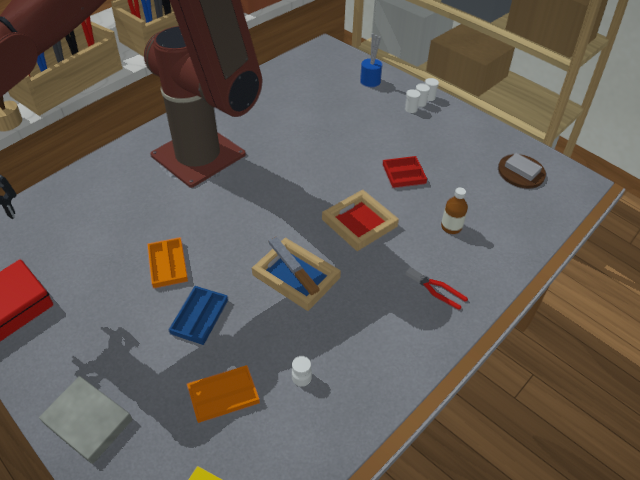

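The top view shows the blue tray at (481,278), with orange look-alikes at (516,190) and (466,363). The red tray is at (146,266); the big red box at (620,440) and both red and blue recesses are not trays. The blue holder is at (369,245) with the stick across it from (376,207) to (361,290), and the red holder is at (253,250). Only the (481,278) tray is blue and only the (146,266) tray is red, so those are the ones meant. I'll confirm this in an enlarged crop.

```bash
cat >> h.py <<'E'
def mask(im,kind):
    H,S,V=[a.astype(int) for a in cv2.split(cv2.cvtColor(im,cv2.COLOR_RGB2HSV))]
    if kind=="blue": m=(H>98)&(H<122)&(S>140)&(V>25)
    if kind=="red": m=((H<5)|(H>174))&(S>170)&(V>40)
    if kind=="wood": m=(H>10)&(H<24)&(S>70)&(S<170)&(V>70)
    return cv2.morphologyEx((m*255).astype(np.uint8),cv2.MORPH_OPEN,np.ones((3,3)))
def blob(m,near):
    cs,_=cv2.findContours(m,cv2.RETR_EXTERNAL,cv2.CHAIN_APPROX_NONE)
    cs=[c for c in cs if cv2.contourArea(c)>150]
    return min(cs,key=lambda c:abs(cv2.pointPolygonTest(c,near,True)) if cv2.pointPolygonTest(c,near,False)<0 else 0)
def rect(c,cont,z):
    p=onplane(c,cont.reshape(-1,2).astype(float),z)
    (x,y),(w,h),a=cv2.minAreaRect((p[:,:2]*1000).astype(np.float32))
    if w<h: w,h,a=h,w,a+90
    return np.array([x,y])/1000,w,h,(a+90)%180-90   # a = long axis dir, deg
E
python3 - <<'E'
from h import *
near={"top0":dict(tb=(481,278),tr=(146,266),hb=(340,245),hr=(222,250)),"scene0":dict(tb=(200,315),tr=(405,172),hb=(262,278),hr=(330,228))}
for v in near:
    c,im,d=load(v)
    for n,p in near[v].items():
        k={"tb":"blue","tr":"red"}.get(n,"wood"); z=.022 if n[0]=="t" else .028
        ct=blob(mask(im,k),p); r=rect(c,ct,z)
        mm=np.zeros(d.shape,np.uint8); cv2.drawContours(mm,[ct],-1,255,-1)
        vv,uu=np.nonzero(mm); P=withdepth(c,np.c_[uu,vv],d)
        print(v,n,np.round(r[0],4),np.round(r[1:],1),"z pct",np.round(np.percentile(P[:,2],[5,50,90,97]),4))
c,im,d=load("top0")
a=cv2.resize(im[170:410,420:560],None,fx=2.4,fy=2.4,interpolation=3);b=cv2.resize(im[195:315,100:290],None,fx=2.4,fy=2.4,interpolation=3)
o=np.zeros((580,800,3),np.uint8);o[:a.shape[0],:a.shape[1]]=a;o[:b.shape[0],340:340+b.shape[1]]=b
c,im,d=load("scene0");e=im[225:355,150:350];e=cv2.resize(e,None,fx=2.2,fy=2.2);o[290:290+e.shape[0],340:340+e.shape[1]]=e
cv2.imwrite("pics/crop1.png",o[...,::-1])
E
```

```text
top0 tb [ 0.4594 -0.3477] [129.3  80.3 -65.3] z pct [-0.0003  0.0039  0.0214  0.023 ]
top0 tr [0.4828 0.3573] [101.1  96.9  55.9] z pct [0.0003 0.0046 0.0219 0.0236]
top0 hb [ 0.5286 -0.1116] [171.4 124.2   6.3] z pct [0.0223 0.027  0.038  0.0403]
top0 hr [0.5189 0.1271] [142.3 141.3  -7.4] z pct [0.0032 0.0118 0.0284 0.03  ]
scene0 tb [ 0.4685 -0.3545] [137.7  89.8 -64.8] z pct [0.0016 0.0103 0.023  0.0251]
scene0 tr [0.492  0.3492] [115.1 103.6 -34. ] z pct [0.001  0.0125 0.0222 0.0243]
scene0 hb [ 0.5399 -0.121 ] [181.  138.3   6.5] z pct [0.0065 0.0271 0.0378 0.0418]
scene0 hr [0.5298 0.1168] [155.7 155.3  -7.2] z pct [0.0039 0.0161 0.0296 0.0316]
```

View pics/crop1.png

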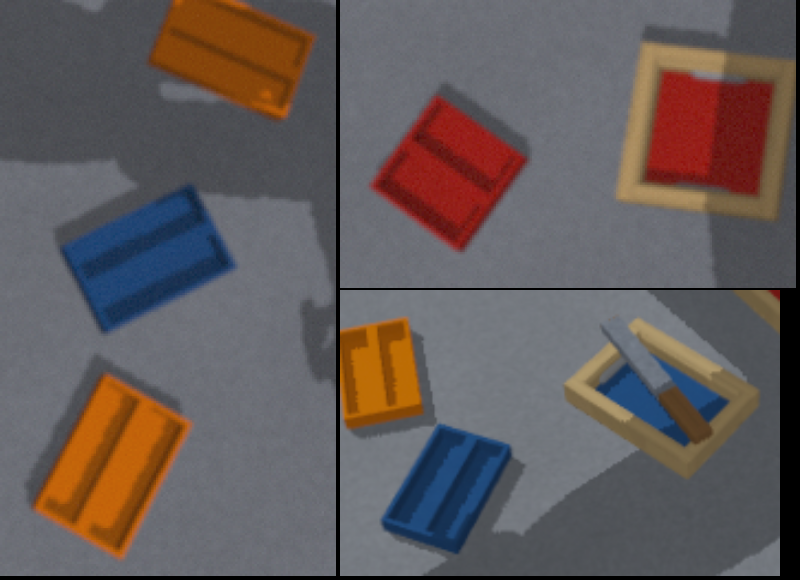

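The crop confirms it. The blue tray, with its rib along the long side, is at about (148,255) in the crop. The two orange trays are the look-alikes, and the red tray's rib runs from (415,140) to (495,190). The stick lies across both end rims of the blue holder. Next come the wrist close-ups.

```bash
python3 - <<'E'
from h import *
pi=np.pi
def go(p,yaw):
    for y in (yaw,yaw-pi,yaw+pi):
        q=inverse_kinematics(p,[pi,0,y])
        print(y,None if q is None else np.round(q,2))
    movep(p,[pi,0,yaw]); print(observe()["time_s"])
go([.42,-.347,.25],0); snap("wrist","w_tb1")
c=get_calibration("wrist"); print(np.round(c["world_from_camera"],3).tolist())
move_l([.42,-.30,.25],feed=.2); snap("wrist","w_tb2")
go([.47,-.14,.27],0); snap("wrist","w_hb1")
move_l([.47,-.09,.27],feed=.2); snap("wrist","w_hb2");print(observe()["time_s"])
ims=[cv2.resize(load(n)[1],(400,300)) for n in("w_tb1","w_tb2","w_hb1","w_hb2")]
cv2.imwrite("pics/m1.png",np.vstack([np.hstack(ims[:2]),np.hstack(ims[2:])])[...,::-1])
E
```

```text
0 [-0.84  0.02  1.71 -0.    1.41  0.74]
-3.141592653589793 [-0.84  0.02  1.71  0.    1.41 -2.41]
3.141592653589793 [-0.84  0.02  1.71  0.    1.41 -2.41]
1.5333
[[-0.003, -0.949, -0.316, 0.5], [-1.0, 0.003, -0.0, -0.348], [0.001, 0.316, -0.949, 0.392], [0.0, 0.0, 0.0, 1.0]]
0 [-0.45 -0.13  1.82 -0.    1.46  1.12]
-3.141592653589793 [-0.45 -0.13  1.82  0.    1.46 -2.02]
3.141592653589793 [-0.45 -0.13  1.82  0.    1.46 -2.02]
2.7333
3.2333
```

View pics/m1.png

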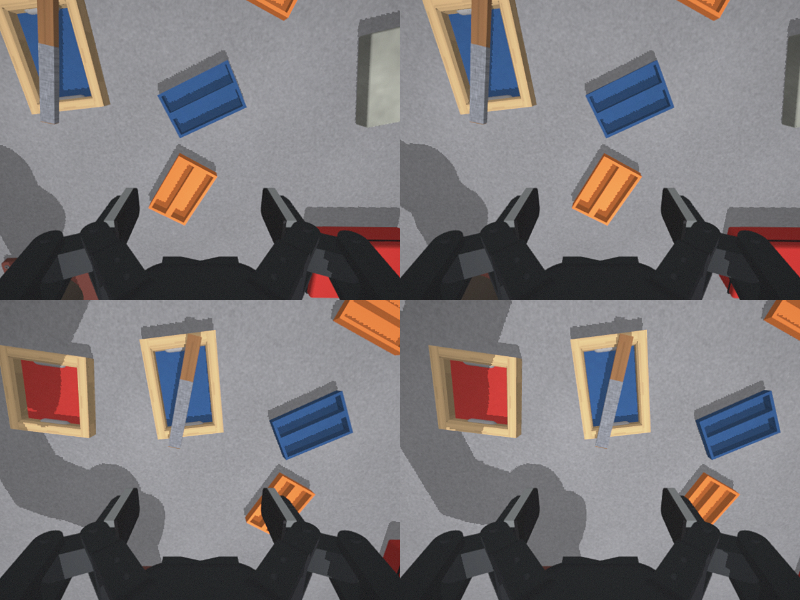

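The four wrist views (half-size tiles) show the blue tray at (202,98) and (630,95), and the blue holder at (180,380) and (612,382) with the stick on it. The red holder is at (48,390). All of them are crisp enough to measure.

```bash
cat >> h.py <<'E'
def layer(v,kind,near,zlo,zhi,R):
    """pixels of a colour near a world xy whose depth height lies in zlo..zhi -> (calib, biggest contour)"""
    c,im,d=load(v); vv,uu=np.nonzero((d>0)&((mask(im,kind)>0) if kind else True))
    P=withdepth(c,np.c_[uu,vv],d)
    k=(P[:,2]>zlo)&(P[:,2]<zhi)&(np.hypot(P[:,0]-near[0],P[:,1]-near[1])<R)
    m=np.zeros(d.shape,np.uint8); m[vv[k],uu[k]]=255
    m=cv2.morphologyEx(m,cv2.MORPH_CLOSE,np.ones((5,5)))
    cs,_=cv2.findContours(m,cv2.RETR_EXTERNAL,cv2.CHAIN_APPROX_NONE)
    return c,max(cs,key=cv2.contourArea),np.median(P[k,2])
def measure(vs,kind,near,zlo,zhi,R,z):
    out=[];cor=[]
    for v in vs:
        c,ct,zm=layer(v,kind,near,zlo,zhi,R)
        r=rect(c,ct,z); out.append(r); cor.append((c,cv2.boxPoints(cv2.minAreaRect(ct))))
        print(v,kind,np.round(r[0],4),np.round(r[1:],1),"depth z",round(float(zm),4))
    if len(vs)==2:
        hs=[]
        for p in cor[0][1]:
            o1,d1=ray(cor[0][0],p); b=[]
            for q in cor[1][1]:
                o2,d2=ray(cor[1][0],q); A=np.c_[d1[0],-d2[0]]; s,res,*_=np.linalg.lstsq(A,o2-o1,rcond=None)
                b.append((np.linalg.norm(A@s-(o2-o1)),(o1+s[0]*d1[0])[2]))
            hs.append([x for x in b if x[0]<.003])
        print("  corner heights (gap,z):",[tuple(np.round(min(h,key=lambda t:abs(t[1]-z)),4)) for h in hs if h])
    return out
E
python3 - <<'E'
from h import *
measure(["w_tb1","w_tb2"],"blue",(.46,-.348),.017,.027,.1,.022)
measure(["w_hb1","w_hb2"],"blue",(.46,-.348),.017,.027,.1,.022)
measure(["w_hb1","w_hb2"],"wood",(.5286,-.1116),.023,.032,.13,.028)
measure(["w_hb1","w_hb2"],None,(.5286,-.1116),.035,.046,.13,.040)
measure(["w_hb1","w_hb2"],"wood",(.519,.127),.023,.032,.13,.028)
c,im,d=load("top0")
E
```

```text
w_tb1 blue [ 0.4596 -0.3522] [128.3  82.5 -64.9] depth z 0.0216
w_tb2 blue [ 0.4599 -0.3519] [128.2  83.4 -64.8] depth z 0.0216
  corner heights (gap,z): [(np.float64(0.0012), np.float64(0.0162)), (np.float64(0.0005), np.float64(0.0186)), (np.float64(0.0008), np.float64(0.0322)), (np.float64(0.0014), np.float64(0.0314))]
w_hb1 blue [ 0.4602 -0.3505] [129.9  85.4 -64.8] depth z 0.0218
w_hb2 blue [ 0.4598 -0.35  ] [131.7  85.2 -64.8] depth z 0.0218
  corner heights (gap,z): [(np.float64(0.0026), np.float64(0.0008)), (np.float64(0.0001), np.float64(0.0187)), (np.float64(0.0013), np.float64(0.0366)), (np.float64(0.0013), np.float64(0.0191))]
w_hb1 wood [ 0.5296 -0.1141] [169.7 123.7   6.3] depth z 0.0274
w_hb2 wood [ 0.5296 -0.1141] [169.7 123.8   6.4] depth z 0.0275
  corner heights (gap,z): [(np.float64(0.0001), np.float64(0.0238)), (np.float64(0.0002), np.float64(0.027)), (np.float64(0.0007), np.float64(0.0785)), (np.float64(0.0007), np.float64(0.0771))]
w_hb1 None [ 0.5188 -0.1131] [190.   22.9 -12.5] depth z 0.0398
w_hb2 None [ 0.5186 -0.1132] [189.9  23.9 -12.2] depth z 0.0398
  corner heights (gap,z): [(np.float64(0.0006), np.float64(0.0602)), (np.float64(0.0001), np.float64(0.0423)), (np.float64(0.0003), np.float64(0.0363)), (np.float64(0.0011), np.float64(0.0539))]
w_hb1 wood [0.5196 0.1251] [144.9 139.9  82.7] depth z 0.0272
w_hb2 wood [0.5195 0.1252] [141.3 139.8  82.7] depth z 0.0272
  corner heights (gap,z): [(np.float64(0.0), np.float64(0.0308)), (np.float64(0.0001), np.float64(-0.0129)), (np.float64(0.0002), np.float64(-0.0243)), (np.float64(0.0), np.float64(0.023))]
```

```bash
python3 - <<'E'
from h import *
pi=np.pi; y=np.radians(-12.4)
gripper_to(.045,40)
movep([.5187,-.1131,.09],[pi,0,y])
print(move_l([.5187,-.1131,.027],feed=.08,max_force=6)); print(observe()["eef_pos"])
gripper_to(.0,40); o=observe(); print(o["opening"],o["grasp_force"])
move_l([.5187,-.1131,.10],feed=.15); o=observe(); print(o["opening"],o["grasp_force"])
movep([.68,-.10,.06],[pi,0,pi/2]); print(np.round(observe()["q"],2))
print(move_l([.68,-.10,-.001],feed=.04,max_force=4)); print(observe()["eef_pos"])
gripper_to(.045); move_l([.68,-.10,.10],feed=.2)
movep([.50,-.18,.25],[pi,0,0]); snap("wrist","w_s"); snap("top","top1"); print(observe()["time_s"])
measure(["w_s"],None,(.68,-.1),.008,.02,.13,.012)
measure(["w_s"],"wood",(.5286,-.1116),.023,.032,.13,.028)
measure(["w_s"],"blue",(.46,-.348),.017,.027,.1,.022)
E
```

```text
False
[ 0.51909638 -0.11324456  0.02730602]
0.02059445884405068 39.608638286590576
0.020809564660468682 39.125858545303345
[-0.26  0.52  1.47 -0.    1.15 -0.26]
True
[ 6.79830214e-01 -9.99540099e-02  2.78187573e-04]
11.5917
w_s None [ 0.6777 -0.1005] [190.   22.2 -89.9] depth z 0.0117
w_s wood [ 0.5298 -0.114 ] [169.8 123.4   6.3] depth z 0.0274
w_s blue [ 0.4604 -0.351 ] [129.4  84.9 -64.7] depth z 0.0217
```

The stick is flat on the bench at (0.678, -0.100). Next, pick up the blue tray and hover it over its holder to check alignment.

```bash
python3 - <<'E'
from h import *
pi=np.pi; y=np.radians(-64.8)
gripper_to(.028,60)
movep([.460,-.3515,.08],[pi,0,y])
print(move_l([.460,-.3515,.009],feed=.06,max_force=5)); print(observe()["eef_pos"])
gripper_to(.0,60); o=observe(); print(o["opening"],o["grasp_force"],o["eef_pos"])
move_l([.460,-.3515,.10],feed=.12); o=observe(); print(o["opening"],o["grasp_force"],o["ft_force"])
movep([.5297,-.1141,.075],[pi,0,np.radians(6.3)]); hold(.2); o=observe();print(o["eef_pos"],o["tcp_rot"],o["opening"])
snap("wrist","w_h1"); snap("top","top2"); snap("scene","sc2"); print(observe()["time_s"])
for v in("w_h1",):
  for k,lo,hi,z in(("blue",.08,.1,.0885),("wood",.023,.032,.028)):
    try: measure([v],k,(.5297,-.114),lo,hi,.13,z)
    except Exception as e: print(e)
cv2.imwrite("pics/m2.png",cv2.resize(np.hstack([load("w_h1")[1],load("top2")[1][150:390,250:570].repeat(2,0).repeat(2,1)]),(800,300))[...,::-1])
E
```

```text
False
[ 0.46034554 -0.35182925  0.00951105]
0.010093305896296888 61.01702570915222 [ 0.460438   -0.3518915   0.00976152]
0.010246571114600846 60.26822090148926 [ 0.21555619  1.0106124  -2.73439848]
[ 0.52972453 -0.11545676  0.0751326 ] [ 3.14123921e+00 -2.27179798e-04  1.07366387e-01] 0.010474066044152373
16.725
w_h1 blue [ 0.5351 -0.115 ] [119.4  82.2   6.2] depth z 0.087
w_h1 wood [ 0.5456 -0.1121] [137.2 123.6   6.5] depth z 0.0276
```

View pics/m2.png

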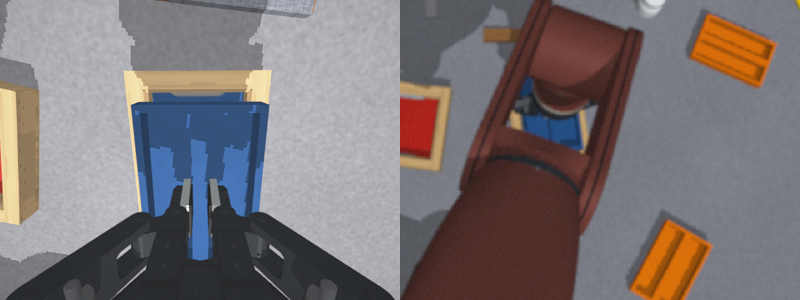

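The left tile (wrist) shows the blue tray held level just over the holder, its far edge at (200,105) and the holder's far rim at (197,80). They are parallel and within about 1.5 mm sideways, which is the TCP's own tracking error. I'll correct that, then lower and press.

```bash
cat >> h.py <<'E'
def seat(tx,ty,z0,zrest,zpress,F):
    off=np.zeros(2); t=np.array([tx,ty])
    for _ in range(2):
        move_l([*(t+off),z0],feed=.1); hold(.3); e=t-observe()["eef_pos"][:2]; off+=e; print("err",np.round(e*1e3,2))
    f0=observe()["ft_force"]
    print(move_l([*(t+off),zrest],feed=.03,max_force=6)); o=observe(); print("rest",np.round(o["eef_pos"],4),np.round(o["ft_force"]-f0,1))
    print(move_l([*(t+off),zpress],feed=.015,max_force=F)); o=observe(); print("press",np.round(o["eef_pos"],4),np.round(o["ft_force"]-f0,1),o["opening"]); return t+off
E
python3 - <<'E'
from h import *
seat(.5295,-.1140,.055,.0235,.010,30); hold(.3); o=observe(); print(np.round(o["eef_pos"],4),o["ft_force"],o["time_s"])
snap("wrist","w_p1")
for k,lo,hi,z in(("blue",.015,.045,.028),):
    for n in("depth",):
        c,im,d=load("w_p1"); vv,uu=np.nonzero(mask(im,k)); P=withdepth(c,np.c_[uu,vv],d); q=P[np.hypot(P[:,0]-.53,P[:,1]+.114)<.1]; print(np.percentile(q[:,2],[5,50,90,98]))
E
```

```text
err [-0.38  0.12]
err [ 0.4  -0.12]
False
rest [ 0.5299 -0.1141  0.0238] [ 1.8 -0.3  0.7]
True
press [ 0.5301 -0.1144  0.0157] [-1.1 -1.   7.2] 0.010132502212000691
[ 0.5301 -0.1144  0.0157] [-0.28500778  0.26227931  4.85810432] 20.0667
[0.00882082 0.01034518 0.02807699 0.02868909]
```

```bash
cat >> h.py <<'E'
def flush(v,kind,near,R=.1):
    """rim plane of tray vs holder wood, by depth"""
    c,im,d=load(v); r={}
    for k in(kind,"wood"):
        vv,uu=np.nonzero(mask(im,k)); P=withdepth(c,np.c_[uu,vv],d); P=P[np.hypot(*(P[:,:2]-near).T)<R]
        P=P[(P[:,2]>.018)&(P[:,2]<.045)]; A=np.c_[P[:,:2]-near,np.ones(len(P))]; w=np.linalg.lstsq(A,P[:,2],rcond=None)[0]
        print(k,len(P),"z med",round(float(np.median(P[:,2])),4),"plane",np.round(w,4),"pct",np.round(np.percentile(P[:,2],[5,50,95]),4))
E
python3 - <<'E'
from h import *
pi=np.pi
gripper_to(.028); p=observe()["eef_pos"]; move_l([p[0],p[1],.10],feed=.15)
movep([.45,-.09,.25],[pi,0,0]); snap("wrist","w_f1")
flush("w_f1","blue",np.array([.5295,-.114]))
measure(["w_f1"],"blue",(.5295,-.114),.02,.045,.1,.028)
movep([.42,.335,.25],[pi,0,0]); snap("wrist","w_tr1"); move_l([.42,.285,.25],feed=.2); snap("wrist","w_tr2")
measure(["w_tr1","w_tr2"],"red",(.483,.357),.017,.027,.09,.022)
movep([.45,.12,.25],[pi,0,0]); snap("wrist","w_hr1"); move_l([.45,.16,.25],feed=.2); snap("wrist","w_hr2")
measure(["w_hr1","w_hr2"],"wood",(.5195,.125),.023,.032,.13,.028); print(observe()["time_s"])
ims=[cv2.resize(load(n)[1],(400,300)) for n in("w_f1","w_tr1","w_hr1","w_hr2")]
cv2.imwrite("pics/m3.png",np.vstack([np.hstack(ims[:2]),np.hstack(ims[2:])])[...,::-1])
E
```

```text
blue 3778 z med 0.0276 plane [-0.0017  0.0026  0.0273] pct [0.0238 0.0276 0.0291]
wood 9972 z med 0.0275 plane [ 0.0002 -0.0018  0.0271] pct [0.0236 0.0275 0.0289]
w_f1 blue [ 0.5295 -0.1143] [129.1  83.6   6.3] depth z 0.0276
w_tr1 red [0.4829 0.3581] [ 98.5  98.3 -34.3] depth z 0.0216
w_tr2 red [0.4832 0.358 ] [ 98.7  98.7 -34.4] depth z 0.0215
  corner heights (gap,z): [(np.float64(0.0007), np.float64(0.0282)), (np.float64(0.0002), np.float64(0.0205)), (np.float64(0.0005), np.float64(0.0162)), (np.float64(0.001), np.float64(0.0253))]
w_hr1 wood [0.5193 0.1263] [139.9 139.7  -7.4] depth z 0.0274
w_hr2 wood [0.5192 0.1264] [139.8 139.7  -7.4] depth z 0.0275
  corner heights (gap,z): [(np.float64(0.0009), np.float64(0.0729)), (np.float64(0.0001), np.float64(0.0295)), (np.float64(0.0001), np.float64(0.0243)), (np.float64(0.0006), np.float64(0.0699))]
25.15
```

View pics/m3.png

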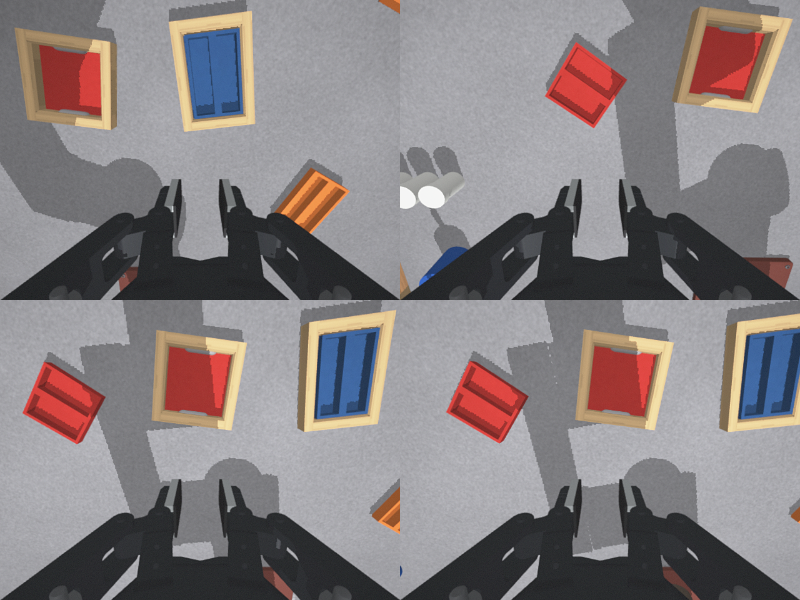

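In the tiles, the blue tray sits flush in its holder (210,75), with rim and wood both at 27.5 mm. The red tray is at (586,85) with its rib running down-right, and the red holder is at (198,380) with an empty recess. I'll pick the red tray with tool yaw 55.7° and place it at 82.6°, a valid quarter turn.

```bash
python3 - <<'E'
from h import *
pi=np.pi; y=np.radians(55.7)
gripper_to(.030,60)
movep([.483,.358,.08],[pi,0,y])
print(move_l([.483,.358,.009],feed=.06,max_force=5)); print(observe()["eef_pos"])
gripper_to(.0,60); o=observe(); print(o["opening"],o["grasp_force"],o["eef_pos"])
move_l([.483,.358,.10],feed=.12); o=observe(); print(o["opening"],o["grasp_force"],o["ft_force"])
movep([.5193,.1263,.075],[pi,0,np.radians(82.6)]); hold(.3); o=observe();print(o["eef_pos"],o["tcp_rot"],o["opening"])
snap("wrist","w_h2"); print(observe()["time_s"])
for k,lo,hi,z in(("red",.08,.1,.0885),("wood",.023,.032,.028)):
    try: measure(["w_h2"],k,(.5193,.1263),lo,hi,.13,z)
    except Exception as e: print(e)
E
```

```text
False
[0.48340088 0.35822976 0.00954846]
0.010135522288280518 61.76800489425659 [0.48347164 0.35827299 0.00974097]
0.010105015797746494 61.058088541030884 [-0.54169954  0.40730062 -1.85073017]
[0.51928495 0.12724018 0.07506873] [ 3.14146518e+00 -1.01829206e-04  1.44297076e+00] 0.010122787105763753
30.2167
w_h2 red [0.5186 0.1295] [100.1  98.1  82.6] depth z 0.087
w_h2 wood [0.5262 0.1811] [139.5  30.6  -7.6] depth z 0.0275
```

View pics/w_h2.png

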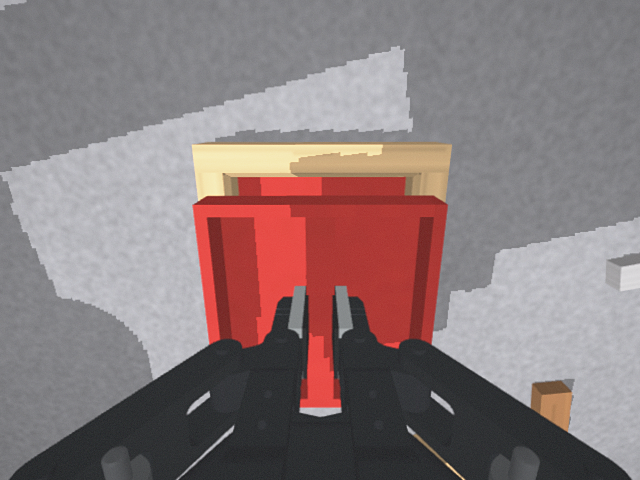

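```bash
python3 - <<'E'
from h import *
measure(["w_h2"],"red",(.5193,.1263),.0855,.1,.13,.0873)
measure(["w_h2"],"red",(.5193,.1263),.0845,.1,.13,.0873)
c,im,d=load("w_h2")
# far rim: top-edge line of tray, 50 mm ahead of its centre
m=mask(im,"red"); vv,uu=np.nonzero(m); P=withdepth(c,np.c_[uu,vv],d); k=P[:,2]>.0855
a=np.radians(82.6); ax=np.array([np.cos(a),np.sin(a)]); n=np.array([-ax[1],ax[0]])
X=onplane(c,np.c_[uu,vv][k].astype(float),.0873)[:,:2]-[.5193,.1272]
s=X@ax;t=X@n; print("far",np.percentile(s,[98,99.5,100]),"side",np.percentile(t[s>0.02],[0,.5,99.5,100]))
E
```

```text
w_h2 red [0.5185 0.1281] [99.9 99.  82.7] depth z 0.087
w_h2 red [0.5184 0.1282] [99.9 99.  82.6] depth z 0.087
far [0.05033721 0.05038214 0.06051361] side [-0.04845423 -0.048262    0.05029744  0.05049092]
```

```bash
python3 - <<'E'
from h import *
pi=np.pi
seat(.5195,.1260,.055,.0235,.010,30); hold(.3); o=observe(); print(np.round(o["eef_pos"],4),o["ft_force"],o["time_s"])
gripper_to(.030); p=observe()["eef_pos"]; move_l([p[0],p[1],.10],feed=.15)
movep([.42,.03,.30],[pi,0,0]); hold(.2); snap("wrist","w_f2"); snap("scene","sc3")
flush("w_f2","red",np.array([.5194,.1263])); flush("w_f2","blue",np.array([.5295,-.114]))
measure(["w_f2"],"red",(.5194,.1263),.02,.045,.1,.028)
measure(["w_f2"],None,(.678,-.1),.008,.02,.13,.012)
print(observe()["time_s"])
cv2.imwrite("pics/m4.png",np.hstack([cv2.resize(load(n)[1],(400,300)) for n in("w_f2","sc3")])[...,::-1])
E
```

```text
err [-0.42  0.  ]
err [0.41 0.03]
False
rest [0.5197 0.1261 0.0237] [2.3 0.2 0.2]
True
press [0.5203 0.1262 0.0157] [-0.3 -0.9  6.9] 0.010184660268270553
[0.5203 0.1262 0.0157] [-0.40546567  0.11242871  5.28488323] 33.5583
red 2496 z med 0.0275 plane [0.0025 0.004  0.0273] pct [0.0246 0.0275 0.0289]
wood 7771 z med 0.0273 plane [-0.0006 -0.0015  0.027 ] pct [0.0236 0.0273 0.0288]
blue 3279 z med 0.0277 plane [-0.0009 -0.0125  0.0274] pct [0.0234 0.0277 0.0292]
wood 8398 z med 0.0276 plane [-0.     -0.0045  0.0273] pct [0.0239 0.0276 0.0291]
w_f2 red [0.5191 0.1252] [99.5 99.3 82.6] depth z 0.0276
w_f2 None [ 0.5678 -0.0922] [42.4 28.6  6.8] depth z 0.0103
36.0333
```

View pics/m4.png

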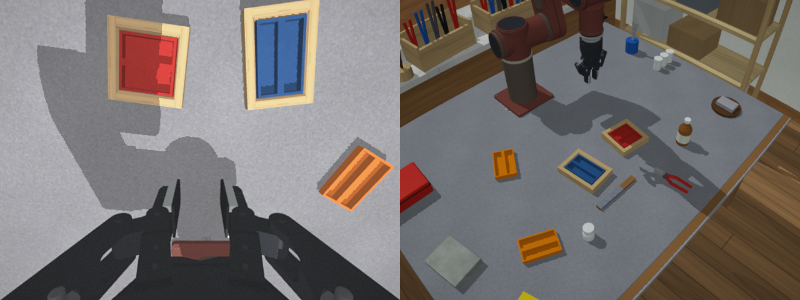

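Both trays sit flush: red at (148,62) and blue at (280,55), with rim height equal to the wood within 0.3 mm. The stick lies flat on the bench at (617,193), and the bottle, jar and pliers are undisturbed.

```bash
python3 -c "
from plant import job_done; print(job_done())"
```

```text
the job is handed in; nothing more can be done
None
```

The job is handed in: both trays are pressed flush in their holders, the emery stick lies flat on the bench, and the bottle, jar and pliers were left alone, at about 36 s on the robot's clock.

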